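# Shut the lid of the brewing teapot

## Task

The tea in the white teapot is ready to steep: gently press its raised lid down with the fingertips on its red pad until it is fully closed, then take the hand up well clear. Do not shift, tip or lift the pot. Leave the blue teapot untouched with its lid standing open to air, and do not touch the tea glasses or the tray.

Things in the scene. Friction and masses are not known exactly. Their poses are not given: they have to be found in the camera images.
- white_pot: White porcelain teapot, loose on the counter, about 0.85 kg. Origin: centre of its underside; local x points to the spout, z up. Round body at most 136 mm across; rim 106 mm high, 92 mm across. Spout tip 118 mm from the axis, 107 mm high; loop handle on the -x side, to 114 mm from the axis, 94 mm high.
- white_hinge (a point): Middle of the white pot's lid hinge: on the handle side, 48 mm from the pot's axis, 107 mm above the counter. The hinge line is horizontal, along the pot's y axis.
- white_lid (a joint): Opening of the white pot's lid, rad: 0 = closed (level on the rim, hard stop), growing as its spout side rises, to 1.1; starts at 0.35 to 0.8. Stiff hinge: it stays where left; 1 to 2 N on the red pad moves it. Lid: disc 94 mm across, 9 mm thick, centred 48 mm from the hinge line; on its centre a knob 18 mm across, its top 27 mm above the underside; a tab (30 mm wide, ends 114 mm from the hinge line) on the spout side.
- white_pad: Soft red silicone pad (26 mm along the lid, 28 mm wide) on the lid's tab; moves with the lid (x outward along the tab, z out of its top). Origin: centre of its top, 96 mm from the hinge line along the lid, 15 mm above the lid's underside plane, which contains the hinge line. The pad stands 8 mm over the tab and gives up to 6 mm, reached at 7 N. Lid closed: it is 122 mm above the counter.
- blue_pot: Blue porcelain teapot, same shape, size and axes as the white one, also with a red pad on its lid. A bystander: leave alone.
- blue_pad: Red pad, same as the white pot's, on the blue pot's open lid (origin: centre of its top). The lid must stay open as it is.
- left_glass: Clear waisted tea glass, 56 mm across, 85 mm tall, standing on the counter to the left of the pots. Origin: centre of its underside. Leave alone.
- far_glass: Clear waisted tea glass like the other, standing on the far side of the pots. Origin: centre of its underside. Leave alone.
- tray: Orange square plastic tray, 280 mm wide with a 22 mm rim, fixed to the counter on the right, carrying two tea glasses (90 mm high over the counter) and two teaspoons, all fixed to it. Origin: centre of its underside. Leave alone.

How it is judged:
By the outcome, as a careful person would: the job done as asked, in the order asked, and still so for the second after the job is handed in, with the robot touching nothing.
It also fails if it takes over 35 s, if anything falls off the work surface, if the arm or the gripper's body presses on something with over 40 N, if the wrist force passes 120 N, or if a joint passes its speed limit or range.

## Robot

A 6-joint arm with a two-finger parallel gripper is mounted at the origin on the work surface. World frame = base frame: x ahead of the robot, y to its left, z up, the work surface at z = 0. Lengths are in m, angles in rad, forces in N, time in s.
With the tool pointing down it reaches from about 0.375 to 0.975 m from the base axis. Payload 3.8 kg.
Tool frame: the origin (TCP) lies on the centre line of the jaws, within the pads' length; the fingertips stand 25 mm ahead of it and the grasp point (between the pads) lies 6 mm ahead of it (manip.tip_reach is the distance from the TCP to the fingertips, in m); z points along the fingers, y is the direction in which the jaws open and shut (so a half turn about z gives the same grasp; the last joint's range is limited). The gripper opens to 88 mm and grips with 3 to 60 N. Pads are 18 mm wide; open, the fingers measure 123 mm over their backs; the gripper's body (75 mm by 187 mm) begins 45 mm behind the grasp point.
Start: joints at [-0.037, 0.264, 1.604, -0, 1.274, -0.037], TCP at [0.675, -0, 0.264] pointing down, gripper open.
Joint ranges: [-2.63, 2.63], [-0.94, 2.18], [0.31, 2.57], [-1.31, 4.45], [0, 2.66], [-2.55, 2.55]. Speed limits (rad/s): [2.57, 2.57, 3.14, 3.14, 3.14, 3.14].

## Interface

Orientations are given as a unit quaternion [w, x, y, z].
In Python, from cell import manip gives the robot as it stands.
- The arm moves only by the tool apply_moves, never from a script. Its argument "deltas" is text: rows parted by semicolons, each of 7 numbers parted by spaces: the shift along the tool's x, y, z in mm, then the turn, a rotation vector about the tool's x, y, z in degrees, then the finger opening in mm, from 0 to 88.1. A call has 1 to 10 rows; each row is the pose to reach, as a shift and turn from the pose commanded when the call began, along the tool's axes at that moment; what a row does not reach only later rows make up. A row lasts 1/8 s, in which the tool goes at most 62.5 mm and 10.7 degrees, less where a joint would pass 70% of its speed; a pose out of reach is approached as far as the arm can. A call with a gripper value outside its range is refused whole. The fingers move at their own pace and stop on an object; "squeeze" is the grip in N (left out, the last holds). Time passes only in rows, so rows that repeat a pose let the fingers close. It gives the time, the measured TCP pose, the force and the opening at its end, in the units of the state.
- manip.get_obs(): the state, without advancing time (a new reading comes with each control period).
- manip.camera(name): name is "scene" or "side" or "wrist"; returns the picture (420x560x3 uint8, red, green, blue); there is no depth.
- manip.get_calibration(name): a dict with "camera_matrix" (3x3 intrinsics, pixels), "world_from_camera" (4x4, takes a point from camera to world coordinates); the wrist camera has in their place "hand_eye" (4x4, takes a point from camera to tool coordinates, whose origin is the TCP and whose axes are the flange's). Camera axes: x right, y down, z forward; pixel columns grow to the right and rows downward; lengths in m; the calibration is good to about 2 mm. A picture is of the moment at which its call begins: read the wrist's pose just before it. get_calibration takes no time and is no camera call.
- manip.job_done(): hands the job in, once; it reports no verdict.
The state is a dict: "clock": time; "joint_positions": joint angles; "joint_velocities": joint speeds; "joint_efforts": joint torques, N m; "ee_pos": TCP position; "orientation": TCP orientation; "wrist_force": force on the tool from outside, world axes, zero at the start; "moment": the same for the moment, N m; "finger_gap": opening from 0.0 (shut) to 1.0 (fully open).
Only numpy, scipy, OpenCV 4.12 (cv2) and the standard library are available. Lean on these libraries where they do the work, as an engineer would, in place of code of your own. Each camera call takes 0.05 s, during which the arm holds its last target. There are 200 camera calls.

## Working session

There is one attempt and no reset: what is moved stays moved. The work goes in short steps, Python scripts to look and compute and a tool call to move; the robot and the scene stay as the last step left them, time stands still between calls to the robot, and variables do not carry over. Pictures are saved under pics/ and viewed, about 8 in all and at most 12, crops included, and the job is handed in when it is done.

Besides the shell and the picture viewer there is one more tool, called as a command line: name --argument value ..., lists and objects as JSON in quotes. apply_moves: Moves the arm, as the interface text tells. Its arguments: {"type":"object","properties":{"deltas":{"type":"string"},"squeeze":{"type":"number"}},"required":["deltas"]}

```bash
mkdir -p pics; ls; python3 - <<'E'
from cell import manip
import cv2,numpy as np
np.set_printoptions(precision=4,suppress=True)
for n in ("scene","side"):
    im=manip.camera(n); cv2.imwrite(f"pics/{n}0.png",im[:,:,::-1])
    c=manip.get_calibration(n); print(n,c["camera_matrix"],c["world_from_camera"])
print(manip.get_calibration("wrist"),manip.get_obs(),manip.tip_reach)
E
```

```text
pics
scene [[459.5107   0.     281.4657]
 [  0.     459.5107 214.7374]
 [  0.       0.       1.    ]] [[-0.3544  0.6946 -0.626   1.3908]
 [ 0.9351  0.2586 -0.2423  0.2669]
 [-0.0064 -0.6713 -0.7412  1.0867]
 [ 0.      0.      0.      1.    ]]
side [[495.6067   0.     281.0602]
 [  0.     495.6067 205.551 ]
 [  0.       0.       1.    ]] [[ 0.8224 -0.3699  0.4322 -0.0765]
 [-0.5686 -0.5145  0.6419 -1.0576]
 [-0.0151 -0.7736 -0.6334  1.0743]
 [ 0.      0.      0.      1.    ]]
{'camera_matrix': array([[300.9585,   0.    , 277.2829],
       [  0.    , 300.9585, 207.8484],
       [  0.    ,   0.    ,   1.    ]]), 'hand_eye': array([[ 0.0002, -0.9662, -0.2578,  0.0653],
       [ 1.    , -0.    ,  0.001 ,  0.0003],
       [-0.001 , -0.2578,  0.9662, -0.1208],
       [ 0.    ,  0.    ,  0.    ,  1.    ]])} {'clock': 0.1, 'joint_positions': array([-0.0369,  0.2647,  1.6052, -0.    ,  1.2737, -0.0369]), 'joint_velocities': array([ 0.0013, -0.0012, -0.0028, -0.0014, -0.0017,  0.0015]), 'joint_efforts': array([  0.0002, -50.3615, -35.8072,   0.0729,   0.0233,  -0.0001]), 'ee_pos': array([0.6744, 0.    , 0.2625]), 'orientation': array([-0.0007,  0.7071,  0.7071, -0.0007]), 'wrist_force': array([-0.397 ,  0.3028, -1.0218]), 'moment': array([0.015 , 0.0442, 0.0126]), 'finger_gap': 0.9997757551759534} 0.025
```

View pics/scene0.png

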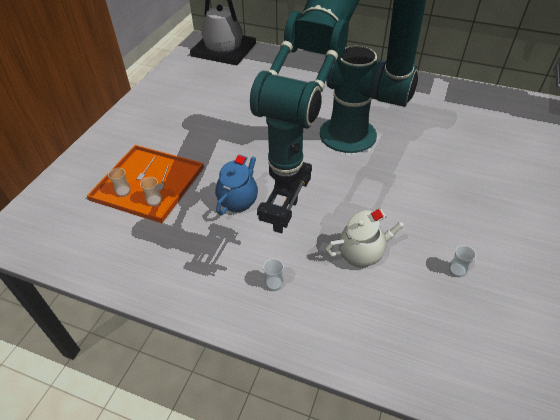

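View pics/side0.png

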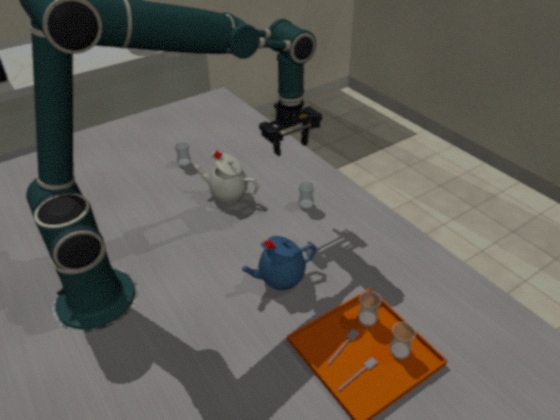

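The scene view has the white pot near (363,240), its pad at (377,215) and its spout tip at about (400,226). In the side view, its pad is at (217,155) and its body at about (228,185). I'll triangulate from these.

```bash
cat > h.py <<'E'
from cell import manip
import cv2,numpy as np
from scipy.spatial.transform import Rotation as R
np.set_printoptions(precision=4,suppress=True)
def cam(n,obs=None):
    c=manip.get_calibration(n); K=c["camera_matrix"]
    if n=="wrist":
        T=np.eye(4); T[:3,:3]=R.from_quat(np.roll(obs["orientation"],-1)).as_matrix(); T[:3,3]=obs["ee_pos"]
        T=T@c["hand_eye"]
    else: T=c["world_from_camera"]
    return K,T
def P(n,obs=None):
    K,T=cam(n,obs); return K@np.linalg.inv(T)[:3]
def tri(P1,a,P2,b):
    X=cv2.triangulatePoints(P1,P2,np.float64(a).reshape(2,1),np.float64(b).reshape(2,1))[:,0]; return X[:3]/X[3]
def proj(Pm,X):
    u=Pm@np.r_[X,1]; return u[:2]/u[2]
def reds(im):  # blob centroids of saturated red
    hsv=cv2.cvtColor(im,cv2.COLOR_RGB2HSV); h,s,v=cv2.split(hsv)
    m=(((h<5)|(h>172))&(s>170)&(v>90)).astype(np.uint8)
    n,_,st,c=cv2.connectedComponentsWithStats(m)
    return [(c[i],st[i,4]) for i in range(1,n) if st[i,4]>12]
def ray(n,px,z,obs=None):
    K,T=cam(n,obs); d=T[:3,:3]@np.linalg.inv(K)@np.r_[px,1]; return T[:3,3]+d*(z-T[2,3])/d[2]
E
python3 - <<'E'
from h import *
s=cv2.imread("pics/scene0.png")[:,:,::-1].copy(); d=cv2.imread("pics/side0.png")[:,:,::-1].copy()
print(reds(s),reds(d))
a=cv2.resize(s[190:280,300:420],None,fx=3.3,fy=3.3,interpolation=cv2.INTER_CUBIC)
b=cv2.resize(d[130:220,170:290],None,fx=3.3,fy=3.3,interpolation=cv2.INTER_CUBIC)
cv2.imwrite("pics/crop0.png",np.hstack([a,b])[:,:,::-1])
E
```

```text
[(array([239.6984, 159.381 ]), np.int32(63)), (array([376.8354, 214.6203]), np.int32(79))] [(array([217.2308, 154.5   ]), np.int32(26)), (array([269.0833, 243.875 ]), np.int32(48))]
```

View pics/crop0.png

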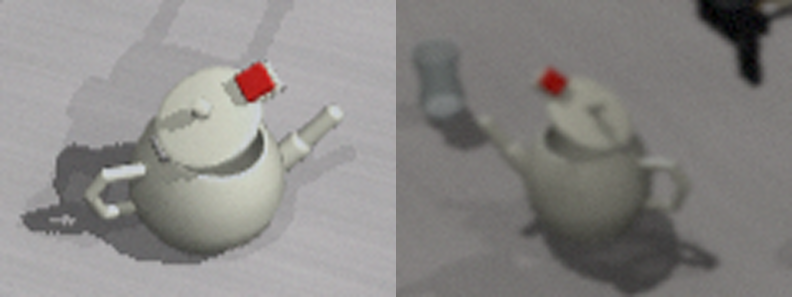

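Crops: the scene view gives spout tip (402,224), pad (377,215) and knob (360.6,221.8). The side view gives spout tip (196.5,166.5), pad (217.2,154.5) and knob (231,162). I'll fit the pot pose and lid angle to these.

```bash
cat >> h.py <<'E'
def model(p):
    x,y,a,t=p
    A=np.array([[np.cos(a),-np.sin(a),0,x],[np.sin(a),np.cos(a),0,y],[0,0,1,0]])
    L=lambda r,h: np.array([-.048+r*np.cos(t)-h*np.sin(t),0,.107+r*np.sin(t)+h*np.cos(t),1])
    return dict(pad=A@L(.096,.015),knob=A@L(.048,.027),spout=A@[.118,0,.107,1],hinge=A@[-.048,0,.107,1])
E
python3 - <<'E'
from h import *
from scipy.optimize import least_squares
Ps,Pd=P("scene"),P("side")
O=dict(pad=((376.9,214.6),(217.2,154.5)),spout=((402,224),(196.5,166.5)),knob=((360.6,221.8),(231,162)))
for k,(u,v) in O.items():
    X=tri(Ps,u,Pd,v); print(k,X,proj(Ps,X)-u)
f=lambda p: np.concatenate([np.r_[proj(Ps,model(p)[k])-u,proj(Pd,model(p)[k])-v] for k,(u,v) in O.items()])
r=least_squares(f,[.8,.2,-2,.6]); print(r.x,r.fun.reshape(-1,4)); print(model(r.x))
q,w=tri(Ps,(239.7,159.4),Pd,(269.1,243.9)),0; print("bluepad",q)
for px in ((461,272),(273,286)): print(ray("scene",px,0.0))
E
```

```text
pad [0.5231 0.207  0.166 ] [-0.0651  0.047 ]
spout [0.4722 0.2768 0.0996] [-0.3473  0.263 ]
knob [0.5498 0.1687 0.1477] [-0.864   0.5848]
[ 0.5413  0.1813 -4.0921  0.4563] [[-0.2225  0.8271  0.0089  0.8035]
 [ 0.2938 -1.2666 -0.4591 -2.05  ]
 [-1.1713 -0.3362 -0.2585 -1.4981]]
{'pad': array([0.523 , 0.207 , 0.1628]), 'knob': array([0.5511, 0.1676, 0.1524]), 'spout': array([0.4727, 0.2773, 0.107 ]), 'hinge': array([0.5692, 0.1422, 0.107 ])}
bluepad [ 0.4331 -0.2398  0.154 ]
[0.5004 0.4708 0.    ]
[ 0.7328 -0.0153  0.    ]
```

apply_moves --deltas "50 -37 0 0 0 -9 0; 100 -74 0 0 0 -18 0; 150 -110 0 0 0 -27 0; 207 -151 0 0 0 -35.5 0; 207 -151 0 0 0 -35.5 0; 207 -151 0 0 0 -35.5 0; 207 -151 0 0 0 -35.5 0; 207 -151 0 0 0 -35.5 0" --squeeze 20

```text
clock: 1.1
ee_pos: [0.5249, 0.2058, 0.2635]
orientation: [0.0, 0.459, 0.888, -0.0]
wrist_force: [-0.6, -0.3, -0.0]
finger_gap: 0.116
```

```bash
python3 - <<'E'
from h import *
o=manip.get_obs(); im=manip.camera("wrist"); cv2.imwrite("pics/w1.png",im[:,:,::-1])
print(o["ee_pos"],o["orientation"],o["wrist_force"],o["finger_gap"],o["joint_positions"])
print(reds(im)); m=model([.5413,.1813,-4.0921,.4563])
Pw=P("wrist",o)
for k in m: print(k,proj(Pw,m[k]))
r=max(reds(im),key=lambda t:t[1])[0]; print(ray("wrist",r,.163,o))
E
```

```text
[0.5249 0.2058 0.2635] [ 0.      0.4589  0.8885 -0.0002] [-0.5594 -0.3214 -0.0021] 0.11623025520700794 [ 0.3297  0.0545  1.8452 -0.0003  1.2421 -0.2876]
[(array([274.7073, 214.349 ]), np.int32(977))]
pad [276.144  212.7941]
knob [276.3919 264.768 ]
spout [275.9482  99.6699]
hinge [276.5861 273.2307]
[0.5227 0.2054 0.163 ]
```

View pics/w1.png

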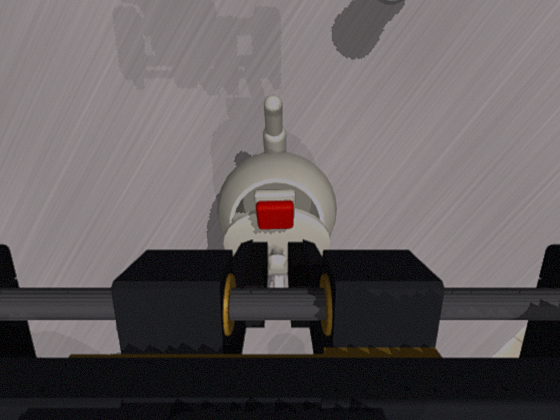

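The wrist view shows the pad at (275,214) and the spout tip at (273,102). Both match the model projection within 2–3 px, and the pot is aligned with the tool. Next I descend to just above the pad.

apply_moves --deltas "0 0 20 0 0 0 0; 0 0 40 0 0 0 0; 1 0 52 0 0 0 0; 1 0 60 0 0 0 0; 1 0 60 0 0 0 0"

```text
clock: 1.78
ee_pos: [0.5231, 0.2078, 0.2029]
orientation: [-0.0, 0.458, 0.889, -0.0]
wrist_force: [-0.2, 0.1, -0.3]
finger_gap: 0.004
```

apply_moves --deltas "0 0 2 0 0 0 0; 0 0 4 0 0 0 0; 0 0 6 0 0 0 0; 0 0 8 0 0 0 0; 0 0 8 0 0 0 0"

```text
clock: 2.4
ee_pos: [0.5235, 0.2077, 0.1956]
orientation: [0.0, 0.458, 0.889, -0.0]
wrist_force: [0.5, -0.5, 0.4]
finger_gap: 0.002
```

apply_moves --deltas "0 0 2 0 0 0 0; 1 0 4 0 0 0 0; 1 0 6 0 0 0 0; 2 0 8 0 0 0 0; 3 0 10 0 0 0 0; 4 0 12 0 0 0 0; 4 0 12 0 0 0 0"

```text
clock: 3.28
ee_pos: [0.5209, 0.2111, 0.1834]
orientation: [-0.0, 0.458, 0.889, -0.0]
wrist_force: [-1.2, -0.5, 0.3]
finger_gap: 0.0
```

apply_moves --deltas "1 0 2 0 0 0 0; 2 0 4 0 0 0 0; 3 0 6 0 0 0 0; 4 0 8 0 0 0 0; 4 0 10 0 0 0 0; 5 0 12 0 0 0 0; 5 0 12 0 0 0 0"

```text
clock: 4.15
ee_pos: [0.5182, 0.2152, 0.1715]
orientation: [-0.0, 0.458, 0.889, -0.0]
wrist_force: [-0.0, 0.6, -0.7]
finger_gap: 0.007
```

```bash
python3 - <<'E'
from h import *
for n in ("scene","side"):
    im=manip.camera(n); cv2.imwrite(f"pics/{n}2.png",im[:,:,::-1])
a=cv2.imread("pics/scene2.png")[170:290,300:420]; b=cv2.imread("pics/side2.png")[110:230,170:290]
cv2.imwrite("pics/crop2.png",np.hstack([cv2.resize(t,None,fx=3.3,fy=3.3,interpolation=cv2.INTER_CUBIC) for t in (a,b)]))
o=manip.get_obs(); print(o["ee_pos"],o["wrist_force"])
E
```

```text
[0.5182 0.2151 0.1717] [-0.2197  0.2282  0.0592]
```

View pics/crop2.png

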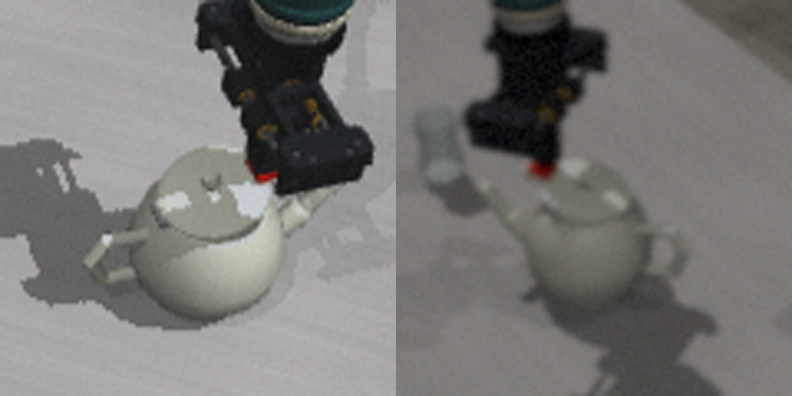

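The fingertips are on the pad, the lid is partly down (gap visible in the scene crop), and the pot hasn't moved. I'll continue along the arc.

apply_moves --deltas "1 0 2 0 0 0 0; 2 0 4 0 0 0 0; 2 0 6 0 0 0 0; 3 0 8 0 0 0 0; 3 0 10 0 0 0 0; 4 0 12 0 0 0 0; 4 0 14 0 0 0 0; 5 0 16 0 0 0 0; 5 0 16 0 0 0 0"

```text
clock: 5.38
ee_pos: [0.5152, 0.2192, 0.1555]
orientation: [-0.0, 0.458, 0.889, -0.0]
wrist_force: [0.9, -0.0, 0.6]
finger_gap: 0.008
```

apply_moves --deltas "0 0 1 0 0 0 0; 0 0 2 0 0 0 0; 0 0 3 0 0 0 0; 0 0 4 0 0 0 0; 1 0 5 0 0 0 0; 1 0 6 0 0 0 0; 1 0 6 0 0 0 0"

```text
clock: 6.25
ee_pos: [0.5147, 0.22, 0.1496]
orientation: [0.0, 0.458, 0.889, 0.0]
wrist_force: [0.1, 0.7, 0.7]
finger_gap: 0.004
```

apply_moves --deltas "0 0 0.7 0 0 0 0; 0 0 1.4 0 0 0 0; 0 0 2 0 0 0 0; 0 0 2 0 0 0 0; 0 0 2 0 0 0 0"

```text
clock: 6.88
ee_pos: [0.5147, 0.22, 0.1477]
orientation: [-0.0, 0.458, 0.889, -0.0]
wrist_force: [-0.6, 1.0, 0.9]
finger_gap: 0.006
```

apply_moves --deltas "0 0 0.5 0 0 0 0; 0 0 1 0 0 0 0; 0 0 1.5 0 0 0 0; 0 0 2 0 0 0 0; 0 0 2 0 0 0 0; 0 0 2 0 0 0 0"

```text
clock: 7.62
ee_pos: [0.5147, 0.22, 0.1458]
orientation: [-0.0, 0.458, 0.889, -0.0]
wrist_force: [-1.0, 0.8, 2.9]
finger_gap: 0.005
```

apply_moves --deltas "0 0 0.5 0 0 0 0; 0 0 1 0 0 0 0; 0 0 1.5 0 0 0 0; 0 0 1.5 0 0 0 0; 0 0 1.5 0 0 0 0"

```text
clock: 8.25
ee_pos: [0.5147, 0.22, 0.1443]
orientation: [0.0, 0.458, 0.889, 0.0]
wrist_force: [-1.1, 0.4, 3.9]
finger_gap: 0.007
```

```bash
python3 - <<'E'
from h import *
f=[]
for i in range(5):
    manip.camera("side"); f.append(manip.get_obs()["wrist_force"])
print(np.mean(f,0),manip.get_obs()["ee_pos"])
E
```

```text
[-1.9893  0.4789  3.8378] [0.5147 0.2201 0.1443]
```

The force rises at about the pad's stiffness, and 3.8 N at tip height 119.3 mm implies an uncompressed pad top of about 122.6 mm against 122 mm nominal. That puts the lid at its stop. I'll press 1 mm more to confirm, then retreat.

apply_moves --deltas "0 0 0.5 0 0 0 0; 0 0 1 0 0 0 0; 0 0 1 0 0 0 0; 0 0 1 0 0 0 0"

```text
clock: 9.0
ee_pos: [0.5147, 0.22, 0.1433]
orientation: [-0.0, 0.458, 0.889, 0.0]
wrist_force: [-2.6, 1.1, 4.6]
finger_gap: 0.006
```

apply_moves --deltas "0 0 -2 0 0 0 0; 0 0 -5 0 0 0 0; 0 0 -10 0 0 0 0; 0 0 -30 0 0 0 0; 0 0 -60 0 0 0 0; 0 0 -100 0 0 0 0; 0 0 -150 0 0 0 0; 0 0 -150 0 0 0 0; 0 0 -150 0 0 0 0"

```text
clock: 10.12
ee_pos: [0.5145, 0.2198, 0.2928]
orientation: [-0.0, 0.458, 0.889, -0.0]
wrist_force: [0.5, -0.2, 0.6]
finger_gap: 0.007
```

```bash
python3 - <<'E'
from h import *
I={}
for n in ("scene","side","wrist"):
    o=manip.get_obs(); I[n]=manip.camera(n); cv2.imwrite(f"pics/{n}3.png",I[n][:,:,::-1]); print(n,reds(I[n]))
m=model([.5413,.1813,-4.0921,0]); Pw=P("wrist",o)
print(o["ee_pos"],o["wrist_force"],o["clock"])
for k in m: print(k,proj(P("scene"),m[k]),proj(P("side"),m[k]),proj(Pw,m[k]))
s,d=I["scene"],I["side"]
a=s[190:280,300:420]; b=d[130:220,170:290]
top=np.hstack([cv2.resize(t,None,fx=3.3,fy=3.3,interpolation=cv2.INTER_CUBIC) for t in (a,b)])
cv2.imwrite("pics/crop3.png",np.vstack([top,cv2.resize(I["wrist"],(396,297))[:, :].repeat(2,1)[:,:792] if 0 else np.hstack([cv2.resize(I["wrist"],(396,297)),cv2.resize(s,(396,297))])])[:,:,::-1])
E
```

```text
scene [(array([239.6333, 159.2833]), np.int32(60)), (array([380.7746, 224.7746]), np.int32(71))]
side [(array([213.3478, 165.5217]), np.int32(23)), (array([268.8704, 243.5741]), np.int32(54))]
wrist [(array([276.2211, 191.591 ]), np.int32(665))]
[0.5138 0.2196 0.2911] [ 0.6188 -0.0455 -0.3994] 10.225
pad [380.0355 224.123 ] [213.9767 164.5356] [277.8929 195.1028]
knob [364.3874 224.6959] [226.5884 164.1722] [277.8893 245.1708]
spout [402.2932 222.7325] [196.0405 164.4505] [277.898  121.5645]
hinge [346.8833 234.5114] [240.3102 173.4182] [277.8897 276.2018]
```

View pics/crop3.png

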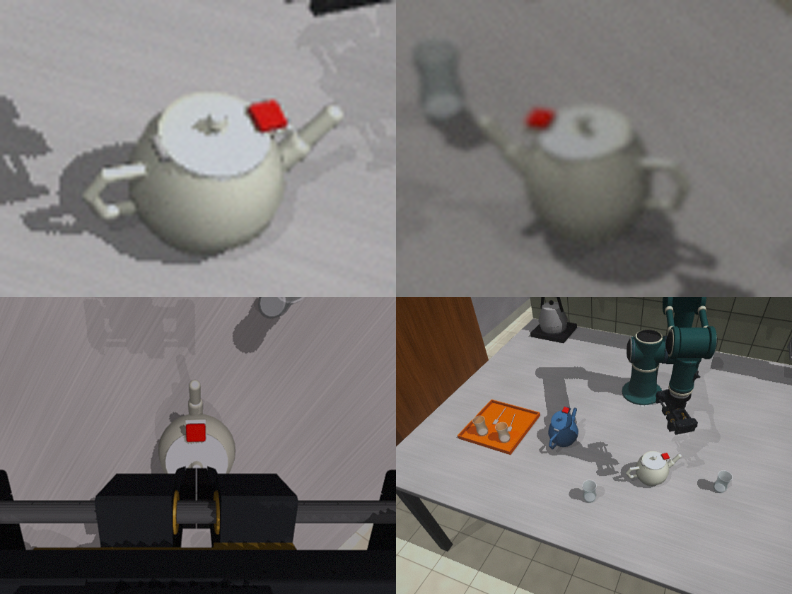

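The lid is flush on the rim, with the pad at (380.8,224.8) in the scene view against a predicted (380.0,224.1) when closed. The spout and handle are at the same pixels as before, and the blue pad is unchanged at (239.6,159.3).

```bash
python3 -c "
from cell import manip
print(manip.job_done())"
```

```text
the job is handed in; nothing more can be done
None
```

The white teapot's lid is closed and the job is handed in. I pressed the red pad down with the closed fingertips, following the lid's arc, then took the hand straight up to about 145 mm above the pad. The clock read about 10.2 s of the 35 s allowed.

- **Lid closed:** the final press measured about 4.6 N upward, and the force rose at the pad's own stiffness, as it would against the hard stop. The red pad's position in the last pictures matched the closed-lid prediction to about 1 px in the scene and side views and about 4 px in the wrist view.
- **Pot not moved:** the white pot's spout and handle look to be at the same pixels as before.
- **Blue teapot:** its pad is unchanged to within 0.3 px, so its lid is still open.
- **Glasses and tray:** they look undisturbed in the last picture; I did not measure them. The hand stayed well away from them.
- **Disagreement:** the first pot fit had errors of up to 2 px, mainly on the spout tip and knob. The wrist view confirmed the pad position to about 2 mm before contact.

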